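Index the pad carousel and seat the spindle pad against the stop

ROBOT

A 6-joint arm with a two-finger parallel gripper is mounted at the origin on the work surface. World frame = base frame: x ahead of the robot, y to its left, z up, the work surface at z = 0. Lengths are in mm, angles in rad, forces in N, time in s.
With the tool pointing down it reaches from about 300 to 875 mm from the base axis. Payload 6.4 kg.
Tool frame: the origin (TCP) lies at the very end of the fingers, on their centre line; the grasp point (between the pads) lies 19 mm behind it; z points along the fingers, y is the line along which they close (so a half turn about z gives the same grasp; the last joint's range is limited). The gripper opens to 88 mm and grips with 3 to 60 N. Pads are 18 mm wide; open, the fingers measure 123 mm over their backs; the gripper's body (75 mm by 187 mm) begins 45 mm behind the grasp point.
Start: joints at [1.027, 0.181, 1.607, -0, 1.354, -0.206], TCP at [190.551, 542.523, 238.714] pointing down, gripper open.
Joint ranges: [-2.99, 2.99], [-0.89, 2.07], [0.3, 2.58], [-1.14, 4.28], [0, 2.63], [-3.12, 3.12]. Speed limits (rad/s): [2.57, 2.57, 3.01, 3.14, 3.14, 3.14].

INTERFACE

Orientations are given as a rotation vector (axis times angle).
In Python, from station import get_obs, capture, calibration, sign_off gives the robot as it stands.
- The arm moves only by the tool send_rows, never from a script. Its argument "rows" is a list of rows, each a list of 6 numbers: the shift along the world's x, y, z in mm, then the turn, a rotation vector about the world's x, y, z in degrees. In form: [[tx, ty, tz, wx, wy, wz], ...]. A call has 1 to 8 rows; each row shifts and turns the commanded pose from where the row before left it; what a row does not reach is not made up. A row lasts 1/8 s, in which the tool goes at most 62.5 mm and 10.7 degrees, less where a joint would pass 70% of its speed; a pose out of reach is approached as far as the arm can. A call is refused whole if a number of a shift passes 62.5 or a number of a turn 10.7, either way. A call with a gripper value outside its range is refused whole. "grip" is the closure, from 0 (fully open) to 1 (shut), set as the call begins (left out, the last holds). The fingers move at their own pace and stop on an object; the grip force is fixed at half the most. Time passes only in rows, so rows that do not move let the fingers close. It gives the time, the measured TCP pose, the force, the opening and the grip force at its end, in the units of the state.
- get_obs(): the state, without advancing time (a new reading comes with each control period).
- capture(name): name is "side" or "top" or "wrist"; returns the picture (384x512x3 uint8, red, green, blue); there is no depth.
- calibration(name): a dict with "intrinsics" (3x3 intrinsics, pixels), "R" (3x3) and "t" (3): a world point X has camera coordinates R X + t. Camera axes: x right, y down, z forward; pixel columns grow to the right and rows downward; lengths in mm; the calibration is good to about 2 mm. The wrist camera is an equidistant fisheye: a pixel r from the principal point sees the ray r / f radians off the axis. A picture is of the moment at which its call begins: read the wrist's pose just before it. calibration takes no time and is no camera call; for the wrist camera it gives the pose at the moment of the call.
- sign_off(): hands the job in; it is judged then, once.
The state is a dict: "time": time; "q": joint angles; "qd": joint speeds; "tau": joint torques, N m; "eef_pos": TCP position; "orientation": TCP orientation; "contact_force": force on the tool from outside, world axes, zero at the start; "ft_torque": the same for the moment, N m; "finger_gap": finger opening in mm; "grip_force": force on a finger pad.
Only numpy, scipy, OpenCV 4.12 (cv2) and the standard library are available. Lean on these libraries where they do the work, as an engineer would, in place of code of your own. Each camera call takes 0.05 s, during which the arm holds its last target. There are 200 camera calls.

TASK

Turn the carousel slowly by pushing the posts on its rim, not by the pads, until the one sanding pad with a spindle stands in front of the outlet chute. Then slide that pad flat out along the chute and press it firmly home against the sprung stop at its end, wherever that is set, with about 10 N, and leave it lying there against the stop. Push nothing harder than 25 N, do not touch the three bare pads, which stay in their slots, and leave the things standing around where they are.

Things in the scene. Friction and masses are not known exactly. Their poses are not given: they have to be found in the camera images.
- station: Fixed station: grey foot under the carousel and an aluminium outlet chute along the station's own -x. Origin on the bench under the carousel's axis, z up. The chute floor is level, 39 mm above the bench (1 mm lower than the carousel's top), from 128 to 236 mm from the axis, where an end wall stands; its straight side walls are 54 mm apart, 14 mm high.
- chute_mouth (a point): Middle of the chute floor where the straight walls begin, 151 mm from the axis; axes as the station's. Before it, from about 130 mm on, the walls flare like a funnel to about 74 mm: a pad up to about 7 mm off the middle line is guided in, turning the carousel a little.
- carousel: Aluminium turntable, 250 mm across, turns endlessly either way and stays where left. Origin on its axis, 25 mm above the bench; plate top 15 mm above it. Four radial slots along its +x, +y, -x, -y: two rails each, 12 mm high, 54 mm apart, 57 to 119 mm from the axis, ends open; spindle pad in the +x slot. The middle, 55 mm around the axis, is flat and free.
- post0 (a point): Top of one of four upright steel posts for pushing, on the carousel's rim: 14 mm in diameter, 42 mm high above the plate, 112 mm from the axis, at 45 degrees from its +x. The bearing is stiff and greased: pushing at a post takes about 4 N to start, 12 N at 50 mm/s, over 25 N at 150 mm/s.
- post1 (a point): Top of the like post at 135 degrees.
- post2 (a point): Top of the like post at 225 degrees.
- post3 (a point): Top of the like post at 315 degrees.
- spindle_pad: Loose sanding pad, red with black top, 50 mm across, 15 mm thick, 60 g, the only one with an upright steel spindle (10 mm thick, top 50 mm above the underside; 18 mm collar 5 mm high at its foot). Origin: centre of the underside. About 83 mm from the axis, 2 mm play to each rail. Slides flat when pushed low on its edge from the carousel's middle; pushed on the spindle it may tip.
- stop: Stop: fixed end wall across the chute, with a sprung rubber-faced plunger (40 mm wide, 3 to 13 mm above the chute floor). Origin: middle of the wall's inner face, 236 mm from the axis; +x towards the axis. The plunger's face stands 21 to 41 mm before the wall, as last set, not reported: feel for it. It is stiff (about 8 N per mm), then hard after 5 mm, and comes back when let go.
- bare_pad1: Loose bare pad without a spindle, otherwise like the spindle pad (50 mm in diameter, 15 mm thick, 60 g); in the carousel's +y slot about 83 mm from the axis. Origin at the centre of its underside.
- bare_pad2: Loose bare pad without a spindle, otherwise like the spindle pad (50 mm in diameter, 15 mm thick, 60 g); in the carousel's -x slot about 83 mm from the axis. Origin at the centre of its underside.
- bare_pad3: Loose bare pad without a spindle, otherwise like the spindle pad (50 mm in diameter, 15 mm thick, 60 g); in the carousel's -y slot about 83 mm from the axis. Origin at the centre of its underside.
- basket: Blue plastic basket, 170 x 240 x 85 mm, bystander. Origin under its centre.
- pad_stack: Stack of three larger pads, 110 mm across, 36 mm high, bystander. Origin under its centre.
- steel_ring: Steel ring, 90 mm across, 28 mm high, bystander. Origin under its centre.
- cup: White cup, 76 mm across, 80 mm high, bystander. Origin under its centre.
Things that resemble listed ones, but are neither listed nor needed, are in the scene too. Leave any pink or purple look-alike of the spindle_pad alone.

How it is judged (in metres and radians):
On the way, in this order (a step that is already met when the one before it is completed fails the run):
1. the spindle pad, still on the carousel, stands in front of the chute (within 7 mm of its middle line) (y of spindle_pad in the frame of station between -0.007 and 0.007 m and x of spindle_pad in the frame of station below -0.05 m and horizontal distance between spindle_pad and carousel below 0.1 m and angular speed of carousel below 0.05 rad/s), for 0.3 s.
2. the spindle pad, at the end of the chute, is pressed against the stop with 6 N or more for 0.3 s (contact force between spindle_pad and stop above 6 N and x of spindle_pad in the frame of stop below 0.069 m), for 0.3 s.
At the end, for the whole second after the job is handed in: The spindle pad lies flat and at rest in the chute, where it was pressed against the stop's plunger (its centre less than 69 mm from the end wall) and within 5 mm of the chute's middle line; the bare pads are still in their slots (within 105 mm of the carousel's axis); the carousel is at rest (x of spindle_pad in the frame of stop below 0.069 m and y of spindle_pad in the frame of station between -0.005 and 0.005 m and height (world z) of spindle_pad below 0.044 m and angle between spindle_pad's own z axis and vertical below 0.1 rad and linear speed of spindle_pad below 0.01 m/s and angular speed of carousel below 0.05 rad/s and horizontal distance between each of bare_pad1, bare_pad2, bare_pad3 and carousel below 0.105 m); the robot touches nothing.
It fails at once if the fingers push the carousel or the station, or the spindle pad the stop, with more than 25 N (contact force between the fingers and carousel above 25 N or contact force between spindle_pad and stop above 25 N or contact force between the fingers and station above 25 N).
It fails at once if the spindle pad is touched before it stands in front of the chute (contact force between the fingers and spindle_pad above 0.5 N and not (y of spindle_pad in the frame of station between -0.012 and 0.012 m and x of spindle_pad in the frame of station below -0.04 m)).
It fails at once if a bare pad is touched (contact force between the fingers and bare_pad1 above 0.5 N or contact force between the fingers and bare_pad2 above 0.5 N or contact force between the fingers and bare_pad3 above 0.5 N).
It fails at once if the spindle pad is tipped (angle between spindle_pad's own z axis and vertical above 0.35 rad).
It fails at once if a bystander is moved by more than 20 mm (distance of any of basket, pad_stack, steel_ring, cup from where it was at the start of the episode above 0.02 m).
It also fails if it takes over 72 s, if anything falls off the work surface, if the arm or the gripper's body presses on something with over 40 N, if the wrist force passes 120 N, or if a joint passes its speed limit or range.

## Working session

There is one attempt and no reset: what is moved stays moved. The work goes in short steps, Python scripts to look and compute and a tool call to move; the robot and the scene stay as the last step left them, time stands still between calls to the robot, and variables do not carry over. Pictures are saved under pics/ and viewed, at most 10 in all, crops included, and the job is handed in when it is done.

Besides the shell and the picture viewer there is one more tool, called after "Emit:" as name(argument=value, ...), one argument or row to a line, values as JSON. send_rows: Moves the arm, as the interface text tells. Its arguments: {"type":"object","properties":{"rows":{"type":"array","items":{"type":"array","items":{"type":"number"}}},"grip":{"type":"number"}},"required":["rows"]}

```bash
mkdir -p pics; ls
python3 - <<'E'
from station import *
import cv2
o=get_obs();print(o)
for n in("side","top"):
    c=calibration(n);print(n,c)
    cv2.imwrite(f"pics/{n}0.png",capture(n)[:,:,::-1])
E
```

```text
pics
{'time': 0.0, 'q': array([ 1.02673447e+00,  1.81519321e-01,  1.60800874e+00,  6.76513499e-06,
        1.35378112e+00, -2.06285255e-01]), 'qd': array([ 0.00026439, -0.00087447, -0.00050841, -0.00138222,  0.00151569,
       -0.00031297]), 'tau': array([-2.17121262e-03, -4.33866334e+01, -3.41848648e+01,  7.01342197e-02,
        3.84517747e-02, -8.43838211e-05]), 'eef_pos': array([190.24128512, 542.05284178, 237.82199173]), 'orientation': array([-5.27954878e-01, -3.09626735e+00,  2.50446261e-03]), 'contact_force': array([0.4919071 , 0.50008019, 0.52623359]), 'ft_torque': array([ 0.04695446, -0.02910305, -0.04174469]), 'grip_force': 0.0, 'finger_gap': 88.04043878237526}
side {'intrinsics': array([[422.30360324,   0.        , 250.20624772],
       [  0.        , 422.30360324, 192.25104426],
       [  0.        ,   0.        ,   1.        ]]), 'R': array([[ 0.715071  , -0.69889437, -0.01483678],
       [-0.5489799 , -0.54829395, -0.6308683 ],
       [ 0.43277539,  0.45926072, -0.77574806]]), 't': array([-352.64684738,  325.4932231 ,  905.09971682])}
top {'intrinsics': array([[402.06198198,   0.        , 252.79834098],
       [  0.        , 402.06198198, 189.90587344],
       [  0.        ,   0.        ,   1.        ]]), 'R': array([[ 0.00206775, -0.99947999, -0.03217886],
       [-0.98195707,  0.00405542, -0.18906051],
       [ 0.18909269,  0.03198919, -0.98143805]]), 't': array([  39.52927553,  530.26641111, 1126.44771224])}
```

View pics/top0.png

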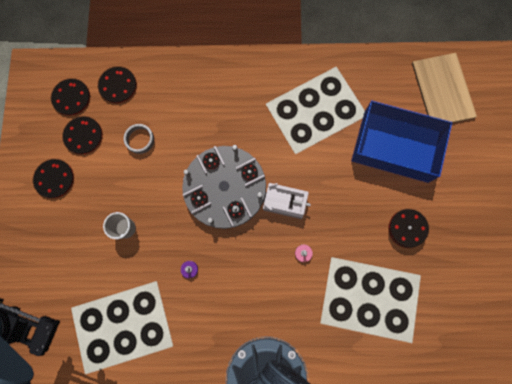

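View pics/side0.png

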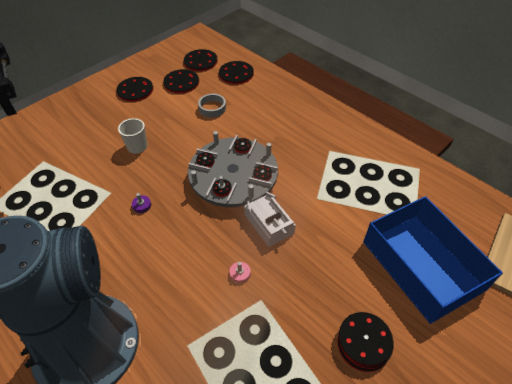

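Top: the carousel is at about (224,186) and the chute runs right to (308,205). The pads are at (211,160), (249,172), (236,210) and (199,198). Look-alikes are purple at (190,270) and pink at (304,254). The pad at (236,210) seems to have the spindle, so I'll check it in a close crop.

```bash
cat > h.py <<'E'
import numpy as np,cv2
from station import *
def ray(n,u,v,z,c=None):
    c=c or calibration(n);K,R,t=c["intrinsics"],c["R"],c["t"]
    d=R.T@np.linalg.inv(K)@[u,v,1.];o=-R.T@t
    return o+d*(z-o[2])/d[2]
def proj(n,X,c=None):
    c=c or calibration(n);p=c["intrinsics"]@(c["R"]@np.array(X,float)+c["t"]);return p[:2]/p[2]
E
python3 - <<'E'
from h import *
a=cv2.imread("pics/top0.png")[135:240,170:320];b=cv2.imread("pics/side0.png")[125:250,175:305]
a=cv2.resize(a,None,fx=5,fy=5,interpolation=3);b=cv2.resize(b,None,fx=4,fy=4,interpolation=3)
cv2.imwrite("pics/ca.png",a);cv2.imwrite("pics/cb.png",b)
for u,v,z in[(224,186,40),(236,210,55),(211,160,55),(249,172,55),(199,198,55)]:print(ray("top",u,v,z))
E
```

```text
[544.63860555 124.96800401  40.        ]
[470.52635555  87.42025751  55.        ]
[620.61758225 163.36487837  55.        ]
[583.34329408  50.18076037  55.        ]
[506.15215837 196.05654642  55.        ]
```

View pics/ca.png

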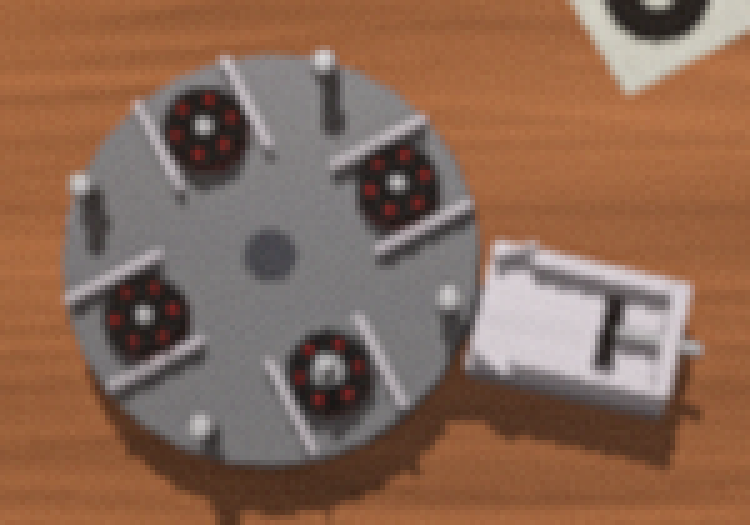

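View pics/cb.png

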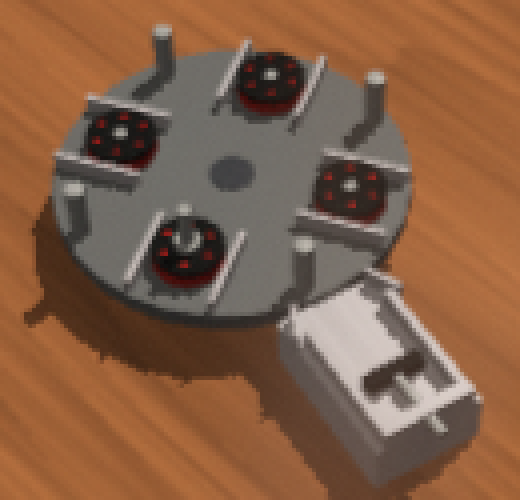

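Run:
```python
from h import *
f=lambda p,s,o:(np.array(p)+.5)/s-.5+o
T=[(450,296),(323,58),(80,184),(201,425)];S=[(304,244),(375,79),(162,33),(74,188)]
c1,c2=calibration("top"),calibration("side")
P=[c["intrinsics"]@np.c_[c["R"],c["t"]] for c in(c1,c2)]
X=[]
for a,b in zip(T,S):
    a=f(a,5,[170,135]);b=f(b,4,[175,125])
    x=cv2.triangulatePoints(P[0],P[1],a.reshape(2,1),b.reshape(2,1)).ravel();x=x[:3]/x[3]
    t=ray("top",*a,82);X.append(t);print(x.round(1),t.round(1),ray("side",*b,82).round(1))
ax=np.mean(X,0);print("axis",ax);print("ang",[np.degrees(np.arctan2(*(x-ax)[1::-1])).round(1) for x in X],[np.linalg.norm(x-ax).round(1) for x in X])
print("hub",ray("top",*f((271,254),5,[170,135]),40),ray("side",*f((231,174),4,[175,125]),40))
for n,p,z in[("plunger",(608,332),52),("rod",(695,347),47),("c1",(690,284),53),("c2",(668,400),53),("m1",(495,242),53),("m2",(465,362),53),("spindle",(327,365),90)]:
    x=ray("top",*f(p,5,[170,135]),z);d=x-ax;print(n,x.round(1),np.degrees(np.arctan2(d[1],d[0])).round(1),np.hypot(*d[:2]).round(1))
```

```text
[513.8  18.4  79.4] [513.   18.6  82. ] [512.6  16.7  82. ]
[656.6  93.2  74.6] [654.4  92.5  82. ] [651.   88.1  82. ]
[582.1 233.7  74.9] [579.7 232.6  82. ] [578.  227.2  82. ]
[440.4 159.2  79.9] [439.6 159.2  82. ] [439.9 157.2  82. ]
axis [546.67840988 125.7302487   82.        ]
ang [np.float64(-107.4), np.float64(-17.1), np.float64(72.8), np.float64(162.7)] [np.float64(112.3), np.float64(112.7), np.float64(111.8), np.float64(112.2)]
hub [546.46016398 125.59240383  40.        ] [545.40989805 123.08928705  40.        ]
plunger [496.9 -72.6  52. ] -104.1 204.5
rod [ 488.7 -123.3   47. ] -103.1 255.6
c1 [ 524.9 -120.6   53. ] -95.1 247.3
c2 [ 457.  -106.4   53. ] -111.1 248.8
m1 [550.4  -7.3  53. ] -88.4 133.1
m2 [479.4  10.4  53. ] -120.3 133.5
spindle [472.4  87.7  90. ] -152.9 83.5
```

Only the pad at (236,210) carries an upright spindle. The other three are bare in their slots, and the pink and purple ones are off the carousel. It needs to turn about +49° (CCW), so I'll push the post at (210,220) px from behind with closed fingers.

Emit:
send_rows(
  rows=[
    [16,-22,0,0,0,-5.5],
    [16,-22,0,0,0,-5.5],
    [16,-22,0,0,0,-5.5],
    [16,-22,0,0,0,-5.5],
    [16,-22,0,0,0,-5.5],
    [16,-22,0,0,0,-5.5],
    [16,-22,0,0,0,-5.5],
    [16,-22,0,0,0,-5.5],
  ],
  grip=1,
)

```text
time: 1.1
eef_pos: [318.8, 365.6, 238.4]
orientation: [-1.654, -2.671, 0.001]
contact_force: [0.1, -0.2, 0.1]
finger_gap: 10.1
grip_force: 0.0
```

Emit:
send_rows(
  rows=[
    [16,-22,0,0,0,-5.5],
    [16,-22,0,0,0,-5.5],
    [16,-22,0,0,0,-5.5],
    [16,-22,0,0,0,-5.5],
    [16,-22,0,0,0,-5.5],
    [16,-22,0,0,0,-5.5],
    [16,-22,0,0,0,-5.5],
    [16,-22,0,0,0,-5.5],
  ],
)

```text
time: 2.1
eef_pos: [446.7, 189.7, 238.4]
orientation: [-2.534, -1.857, 0.001]
contact_force: [-0.5, 0.6, -0.7]
finger_gap: 0.3
grip_force: 0.0
```

Emit:
send_rows(
  rows=[
    [0,0,0,0,0,0],
    [0,0,0,0,0,0],
  ],
)

```text
time: 2.35
eef_pos: [446.0, 190.9, 238.4]
orientation: [-2.529, -1.862, 0.001]
contact_force: [-0.5, -1.0, -0.8]
finger_gap: 0.2
grip_force: 0.0
```

Run:
```python
from h import *
from scipy.spatial.transform import Rotation as R
o=get_obs();print(o['time'],o['q'].round(2),o['eef_pos'],R.from_rotvec(o['orientation']).as_matrix().round(3),o['contact_force'],o['finger_gap'])
c=calibration("wrist");print(c)
cv2.imwrite("pics/w1.png",capture("wrist")[:,:,::-1])
```

```text
2.35 [ 0.16 -0.02  1.83  0.    1.34  0.46] [445.99397378 190.86021892 238.39277014] [[ 0.297  0.955 -0.001]
 [ 0.955 -0.297  0.   ]
 [-0.    -0.001 -1.   ]] [-0.52593114 -1.03551117 -0.75688916] 0.22620577614993598
{'intrinsics': array([[297.31863964,   0.        , 255.93825601],
       [  0.        , 297.31863964, 193.0207302 ],
       [  0.        ,   0.        ,   1.        ]]), 'R': array([[ 0.95508685, -0.29632417, -0.00104862],
       [-0.2813526 , -0.90793106,  0.31064755],
       [-0.09300445, -0.29640036, -0.95052459]]), 't': array([-369.35129159,  255.20817969,  487.87006332])}
```

View pics/w1.png

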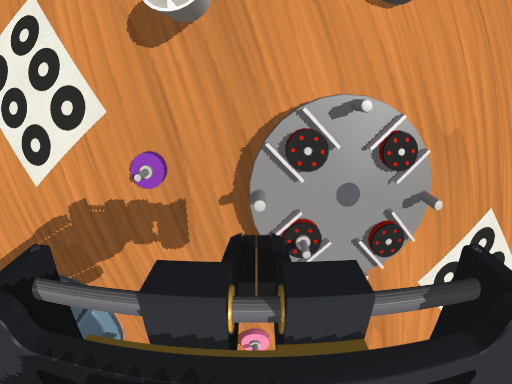

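Wrist view: the post to push is at (260,206), the hub at (348,194), and the spindle pad at (302,240), partly hidden by the fingers.

```bash
cat >> h.py <<'E'
def wray(u,v,z,c):
    K=c["intrinsics"];p=np.array([u-K[0,2],v-K[1,2]]);r=np.hypot(*p);th=r/K[0,0]
    d=c["R"].T@np.r_[np.sin(th)*p/r,np.cos(th)];o=-c["R"].T@c["t"];return o+d*(z-o[2])/d[2]
E
python3 - <<'E'
from h import *
c=calibration("wrist")
for u,v,z in[(260,205.5,82),(366,105,82),(437,205,82),(348,194,40)]:print(wray(u,v,z,c).round(1))
E
```

```text
[440.3 158.   82. ]
[579.1 231.4  82. ]
[650.7  91.4  82. ]
[546.6 124.3  40. ]
```

Emit:
send_rows(
  rows=[
    [1,0,-30,0,0,0],
    [1,0,-30,0,0,0],
    [1,0,-30,0,0,0],
    [0,0,-30,0,0,0],
    [0,0,-30,0,0,0],
    [0,0,-20,0,0,0],
    [0,0,-13,0,0,0],
    [0,0,0,0,0,0],
  ],
)

```text
time: 3.4
eef_pos: [448.7, 190.9, 55.1]
orientation: [-2.529, -1.862, 0.002]
contact_force: [-0.7, -0.7, 0.5]
finger_gap: 0.5
grip_force: 0.0
```

Emit:
send_rows(
  rows=[
    [-1,-3,0,0,0,0],
    [-1,-3,0,0,0,0],
    [-1,-3,0,0,0,0],
    [-1,-3,0,0,0,0],
    [-0.6,-2,0,0,0,0],
    [-0.6,-2,0,0,0,0],
  ],
)

```text
time: 4.15
eef_pos: [444.3, 174.3, 55.7]
orientation: [-2.531, -1.861, -0.0]
contact_force: [-0.4, 0.3, -0.3]
finger_gap: 0.6
grip_force: 0.0
```

Emit:
send_rows(
  rows=[
    [-1.6,-3.6,0,0,0,2],
    [-1.5,-3.6,0,0,0,2],
    [-1.4,-3.7,0,0,0,2],
    [-1.3,-3.7,0,0,0,2],
    [-1.1,-3.8,0,0,0,2],
    [-1.0,-3.8,0,0,0,2],
    [-0.9,-3.8,0,0,0,2],
    [-0.7,-3.9,0,0,0,2],
  ],
)

```text
time: 5.15
eef_pos: [434.8, 146.0, 55.8]
orientation: [-2.246, -2.195, -0.003]
contact_force: [-0.3, 8.3, -0.2]
finger_gap: 0.6
grip_force: 4.3
```

Emit:
send_rows(
  rows=[
    [-0.6,-3.9,0,0,0,2],
    [-0.5,-3.9,0,0,0,2],
    [-0.3,-3.9,0,0,0,2],
    [-0.2,-3.9,0,0,0,2],
    [-0.1,-3.9,0,0,0,2],
    [0.1,-3.9,0,0,0,2],
    [0.2,-3.9,0,0,0,2],
    [0.4,-3.9,0,0,0,2],
  ],
)

```text
time: 6.15
eef_pos: [433.2, 114.7, 55.7]
orientation: [-1.918, -2.485, -0.002]
contact_force: [-3.1, 8.1, 3.1]
finger_gap: 0.5
grip_force: 4.3
```

```bash
cat > m.py <<'E'
from h import *
import sys
# carousel angle from post tops (bright blobs) in the wrist/top picture
im=capture("top");cv2.imwrite(f"pics/{sys.argv[1]}.png",im[:,:,::-1])
ax=np.array([546.4,125.2,82])
hsv=cv2.cvtColor(im,cv2.COLOR_RGB2HSV);m=((hsv[...,1]<40)&(hsv[...,2]>175)).astype(np.uint8)
n,_,st,ce=cv2.connectedComponentsWithStats(m)
for i in range(1,n):
    x=ray("top",*ce[i],82)-ax;r=np.hypot(*x[:2])
    if 100<r<122:print(ce[i].round(1),st[i,4],"r",r.round(1),"ang",np.degrees(np.arctan2(x[1],x[0])).round(1))
o=get_obs();print(o['eef_pos'].round(1),o['contact_force'].round(1))
E
python3 m.py t2
```

```text
[214. 146.] 9 r 112.3 ang 13.6
[188.5 174.6] 10 r 101.5 ang 76.5
[260.  173.8] 10 r 110.7 ang -76.9
[245. 210.] 1 r 103.1 ang -140.7
[250. 213.] 1 r 118.8 ang -138.0
[433.2 114.2  55.7] [-1.5  4.   1.9]
```

Emit:
send_rows(
  rows=[
    [0.5,-3.9,0,0,0,2],
    [0.6,-3.9,0,0,0,2],
    [0.8,-3.9,0,0,0,2],
    [0.9,-3.8,0,0,0,2],
    [1.0,-3.8,0,0,0,2],
    [1.2,-3.8,0,0,0,2],
    [1.3,-3.7,0,0,0,2],
  ],
)

```text
time: 7.08
eef_pos: [438.9, 87.8, 55.7]
orientation: [-1.6, -2.7, -0.001]
contact_force: [-5.0, 6.9, 7.3]
finger_gap: 0.4
grip_force: 4.3
```

Emit:
send_rows(
  rows=[
    [0,0,0,0,0,0],
    [0,0,0,0,0,0],
  ],
)

```text
time: 7.32
eef_pos: [439.4, 87.0, 55.5]
orientation: [-1.602, -2.701, 0.001]
contact_force: [-3.6, 2.7, 2.6]
finger_gap: 0.4
grip_force: 2.0
```

```bash
python3 m.py t3
python3 - <<'E'
from h import *
a=cv2.imread("pics/t3.png")[135:240,170:320];cv2.imwrite("pics/ct3.png",cv2.resize(a,None,fx=5,fy=5,interpolation=3))
E
```

```text
[205. 149.] 9 r 113.2 ang 27.7
[256.5 164.5] 12 r 111.0 ang -61.7
[185.6 183.2] 8 r 106.1 ang 90.9
[259.9 185.6] 11 r 107.9 ang -95.2
[187.1 200.1] 8 r 112.4 ang 117.0
[257. 205.] 1 r 118.9 ang -123.5
[439.4  86.9  55.5] [-3.1  2.9  2.4]
```

View pics/ct3.png

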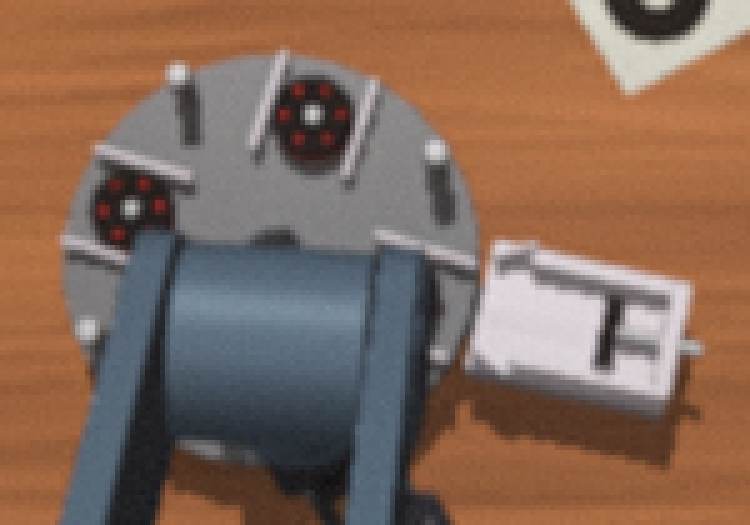

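The posts put the carousel at +44.9°, with the spindle pad at about −107°. The chute is at about −103.3°, so 4° remain.

Emit:
send_rows(
  rows=[
    [0.9,-2.5,0,0,0,1.3],
    [1.0,-2.5,0,0,0,1.3],
    [1.0,-2.4,0,0,0,1.3],
    [0,0,0,0,0,0],
    [0,0,0,0,0,0],
  ],
)

```text
time: 8.0
eef_pos: [442.5, 79.2, 55.5]
orientation: [-1.51, -2.754, 0.001]
contact_force: [-3.7, 1.1, 1.9]
finger_gap: 0.2
grip_force: 1.9
```

Emit:
send_rows(
  rows=[
    [-2,5,0,0,0,0],
    [-2,5,0,0,0,0],
    [-1,3,20,0,0,0],
    [0,0,40,0,0,0],
    [0,0,40,0,0,0],
    [0,0,40,0,0,0],
    [0,0,20,0,0,0],
    [0,0,0,0,0,0],
  ],
)

```text
time: 9.0
eef_pos: [439.5, 92.3, 217.5]
orientation: [1.507, 2.751, 0.003]
contact_force: [-0.1, 0.3, -0.5]
finger_gap: 0.2
grip_force: 0.0
```

Emit:
send_rows(
  rows=[
    [20,0,0,0,0,-9.1],
    [20,0,0,0,0,-9.1],
    [20,0,0,0,0,-9.1],
    [20,0,0,0,0,-9.1],
    [19,-1,0,0,0,-9.2],
    [0,0,0,0,0,0],
    [0,0,0,0,0,0],
  ],
)

```text
time: 9.88
eef_pos: [535.9, 91.4, 214.5]
orientation: [-2.455, -1.958, 0.003]
contact_force: [-0.2, -0.5, -0.2]
finger_gap: 0.1
grip_force: 0.0
```

```bash
python3 m.py t4
python3 - <<'E'
from h import *
a=cv2.imread("pics/t4.png")[145:220,220:320];b=capture("side")[125:250,195:305,::-1]
w=capture("wrist")
a=cv2.resize(a,None,fx=4,fy=4,interpolation=3);b=cv2.resize(b,None,fx=4,fy=4,interpolation=3)
C=np.zeros((500,840,3),np.uint8)[:,:800];C[:300,:400]=a;C[:500,400:800]=b[:,:400]
cv2.imwrite("pics/c4.png",C);print(get_obs()['q'].round(2))
E
```

```text
[255.2 162. ] 10 r 111.5 ang -57.4
[256.7 202.4] 10 r 114.2 ang -120.6
[536.   91.4 214.9] [-1.1 -0.8  0.7]
[-0.05  0.13  1.71 -0.    1.3   0.18]
```

View pics/c4.png

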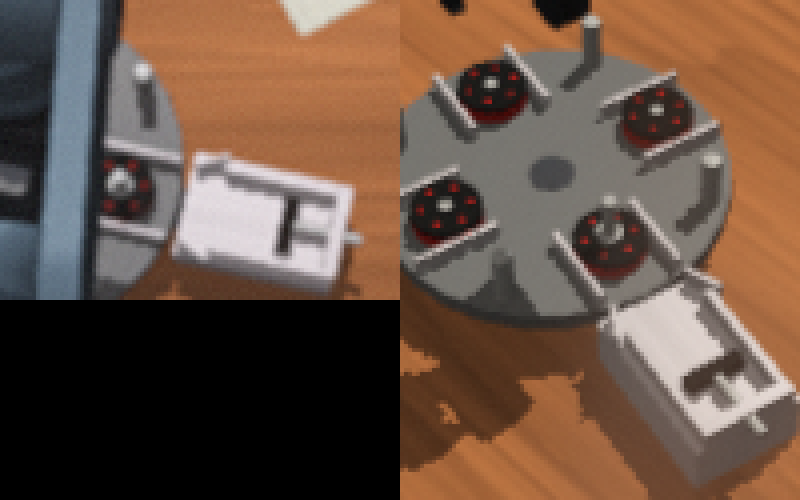

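Run:
```python
from h import *
ft=lambda p:(np.array(p)+.5)/4-.5+[220,145]
fs=lambda p:(np.array(p)-[400,0]+.5)/4-.5+[195,125]
def g(n,u,z,l):
    x=ray(n,*u,z);print(l,x.round(1))
    return x
for n,L in(("top",[("hub",None,0),("padtop",(124,188),55),("plunger",(289,225),49),("rod",(356,238),47)]),("side",[("hub",(551,173),40),("padtop",(609,242),54),("spindletop",(609,201),90),("plunger",(716,372),49),("rod",(757,425),47),("endL",(702,434),53),("endR",(796,385),53),("mouthL",(603,318),53),("mouthR",(690,268),53)])):
    f=ft if n=="top" else fs
    ax=None
    for l,p,z in L:
        if p is None: ax=np.array([546.4,125.2,0]);continue
        x=g(n,f(p),z,l)
        if l=="hub":ax=x;continue
        d=x-ax;print("   ",np.degrees(np.arctan2(d[1],d[0])).round(1),np.hypot(*d[:2]).round(1))
```

```text
padtop [524.5  45.2  55. ]
    -105.3 82.9
plunger [497.8 -74.8  49. ]
    -103.7 205.8
rod [ 488.4 -123.3   47. ]
    -103.1 255.2
hub [546.  123.8  40. ]
padtop [523.   41.9  54. ]
    -105.7 85.0
spindletop [526.4  44.3  90. ]
    -103.9 81.8
plunger [499.5 -77.7  49. ]
    -103.0 206.7
rod [ 489.6 -121.6   47. ]
    -103.0 251.7
endL [ 458.3 -105.2   53. ]
    -111.0 245.2
endR [ 524.9 -121.    53. ]
    -94.9 245.6
mouthL [477.2   0.   53. ]
    -119.1 141.6
mouthR [545.4 -10.5  53. ]
    -90.3 134.2
```

Emit:
send_rows(
  rows=[
    [1,0,-30,0,0,0],
    [1,0,-30,0,0,0],
    [0.4,-0.5,-30,0,0,0],
    [0,0,-30,0,0,0],
    [0,0,-25,0,0,0],
    [0,0,-15,0,0,0],
    [0,0,-7,0,0,0],
    [0,0,0,0,0,0],
  ],
)

```text
time: 11.02
eef_pos: [539.6, 90.7, 48.9]
orientation: [2.459, 1.955, 0.0]
contact_force: [0.1, -1.1, -0.0]
finger_gap: 0.3
grip_force: 0.0
```

Emit:
send_rows(
  rows=[
    [0,0,-3,0,0,0],
    [0,0,0,0,0,0],
  ],
)

```text
time: 11.28
eef_pos: [539.8, 90.7, 46.2]
orientation: [2.459, 1.954, 0.001]
contact_force: [-0.2, -0.1, 0.8]
finger_gap: 0.2
grip_force: 0.0
```

Emit:
send_rows(
  rows=[
    [-0.8,0,-2,0,0,0],
    [-1.0,-3.9,0,0,0,0],
    [-1.0,-3.9,0,0,0,0],
    [-1.0,-3.9,0,0,0,0],
    [-0.9,-3.9,0,0,0,0],
    [-0.9,-3.9,0,0,0,0],
    [-0.9,-3.9,0,0,0,0],
    [-0.9,-3.9,0,0,0,0],
  ],
)

```text
time: 12.28
eef_pos: [532.0, 63.2, 43.7]
orientation: [2.46, 1.954, 0.0]
contact_force: [-0.1, 0.3, 0.1]
finger_gap: 0.5
grip_force: 0.2
```

Emit:
send_rows(
  rows=[
    [-0.9,-3.9,0,0,0,0],
    [-0.9,-3.9,0,0,0,0],
    [-0.9,-3.9,0,0,0,0],
    [-0.9,-3.9,0,0,0,0],
    [-0.9,-3.9,0,0,0,0],
    [-0.9,-3.9,0,0,0,0],
  ],
)

```text
time: 13.02
eef_pos: [526.6, 39.8, 43.7]
orientation: [-2.46, -1.954, -0.0]
contact_force: [0.7, 0.5, 0.3]
finger_gap: 0.5
grip_force: 0.2
```

Emit:
send_rows(
  rows=[
    [-0.9,-3.9,0,0,0,0],
    [-0.9,-3.9,0,0,0,0],
    [-0.9,-3.9,0,0,0,0],
    [-0.9,-3.9,0,0,0,0],
    [-0.9,-3.9,0,0,0,0],
    [-0.9,-3.9,0,0,0,0],
  ],
)

```text
time: 13.78
eef_pos: [521.1, 16.4, 43.6]
orientation: [-2.459, -1.955, 0.0]
contact_force: [-0.5, 0.4, -0.9]
finger_gap: 0.5
grip_force: 0.1
```

Run:
```python
from h import *
b=capture("side")[125:250,175:305,::-1];cv2.imwrite("pics/c5.png",cv2.resize(b,None,fx=4,fy=4,interpolation=3))
```

```text
(no output)
```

View pics/c5.png

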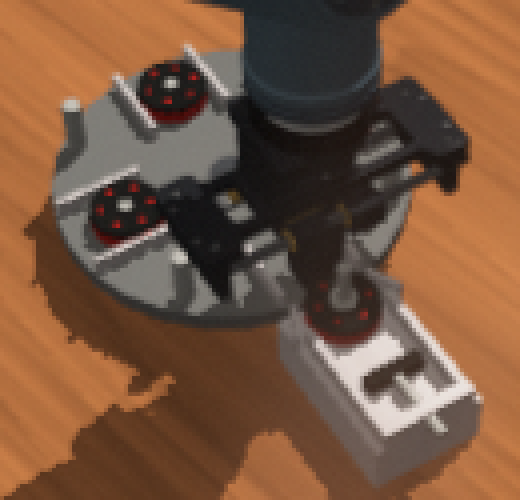

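The pad is upright and entering the chute at (343,305), with the finger behind it. I'll continue, slowing down near the plunger.

Emit:
send_rows(
  rows=[
    [-0.9,-3.9,0,0,0,0],
    [-0.9,-3.9,0,0,0,0],
    [-0.9,-3.9,0,0,0,0],
    [-0.9,-3.9,0,0,0,0],
    [-0.5,-1.9,0,0,0,0],
    [-0.4,-1.9,0,0,0,0],
    [0,0,0,0,0,0],
  ],
)

```text
time: 14.7
eef_pos: [516.7, -2.9, 43.7]
orientation: [2.46, 1.954, -0.0]
contact_force: [0.3, -0.0, 0.8]
finger_gap: 0.2
grip_force: 0.0
```

Emit:
send_rows(
  rows=[
    [-0.2,-1,0,0,0,0],
    [-0.2,-1,0,0,0,0],
    [-0.2,-1,0,0,0,0],
    [-0.3,-1,0,0,0,0],
  ],
)

```text
time: 15.2
eef_pos: [515.8, -6.8, 43.7]
orientation: [2.46, 1.955, 0.0]
contact_force: [0.3, 0.2, 0.5]
finger_gap: 0.4
grip_force: 0.1
```

Emit:
send_rows(
  rows=[
    [-0.2,-1,0,0,0,0],
    [-0.2,-1,0,0,0,0],
    [-0.2,-1,0,0,0,0],
    [-0.3,-1,0,0,0,0],
  ],
)

```text
time: 15.7
eef_pos: [515.0, -10.9, 43.7]
orientation: [2.46, 1.954, 0.0]
contact_force: [-0.8, 0.9, 0.1]
finger_gap: 0.8
grip_force: 0.1
```

Emit:
send_rows(
  rows=[
    [-0.2,-0.8,0,0,0,0],
    [-0.2,-0.8,0,0,0,0],
    [0,0,0,0,0,0],
  ],
)

```text
time: 16.08
eef_pos: [514.6, -12.3, 43.7]
orientation: [-2.46, -1.954, -0.0]
contact_force: [0.4, 1.2, -0.2]
finger_gap: 0.7
grip_force: 0.4
```

Emit:
send_rows(
  rows=[
    [-0.2,-0.8,0,0,0,0],
    [-0.2,-0.8,0,0,0,0],
    [0,0,0,0,0,0],
  ],
)

```text
time: 16.45
eef_pos: [514.3, -13.3, 43.7]
orientation: [-2.459, -1.954, -0.002]
contact_force: [0.9, 5.2, -0.1]
finger_gap: 0.6
grip_force: 2.7
```

Emit:
send_rows(
  rows=[
    [-0.2,-0.8,0,0,0,0],
    [0,0,0,0,0,0],
  ],
)

```text
time: 16.7
eef_pos: [514.2, -13.6, 43.8]
orientation: [-2.459, -1.954, -0.003]
contact_force: [2.4, 7.1, 0.9]
finger_gap: 0.1
grip_force: 3.7
```

Emit:
send_rows(
  rows=[
    [-0.2,-0.9,0,0,0,0],
    [0,0,0,0,0,0],
    [0,0,0,0,0,0],
  ],
)

```text
time: 17.08
eef_pos: [514.0, -13.9, 43.7]
orientation: [-2.458, -1.953, -0.004]
contact_force: [2.4, 10.3, -0.6]
finger_gap: 0.6
grip_force: 4.9
```

Emit:
send_rows(
  rows=[
    [0,-0.2,0,0,0,0],
    [0,0,0,0,0,0],
    [0,0,0,0,0,0],
    [0,0,0,0,0,0],
    [0,0,0,0,0,0],
  ],
)

```text
time: 17.7
eef_pos: [514.0, -14.0, 43.7]
orientation: [-2.458, -1.953, -0.004]
contact_force: [2.4, 9.7, 1.2]
finger_gap: 0.6
grip_force: 5.3
```

Emit:
send_rows(
  rows=[
    [0.1,0.6,0,0,0,0],
    [0.1,0.6,0,0,0,0],
    [0.1,0.6,0,0,0,0],
    [0.1,0.6,0,0,0,0],
    [0.1,0.6,0,0,0,0],
    [0.1,0.6,0,0,0,0],
    [0.1,0.6,0,0,0,0],
    [0.3,2,0,0,0,0],
  ],
)

```text
time: 18.7
eef_pos: [514.7, -10.1, 43.7]
orientation: [2.46, 1.954, -0.001]
contact_force: [0.5, -0.5, 0.6]
finger_gap: 0.3
grip_force: 0.0
```

Emit:
send_rows(
  rows=[
    [1,4,0,0,0,0],
    [1,4,0,0,0,0],
    [0.5,2,15,0,0,0],
    [0,0,35,0,0,0],
    [0,0,40,0,0,0],
    [0,0,40,0,0,0],
    [0,0,30,0,0,0],
    [0,0,0,0,0,0],
  ],
)

```text
time: 19.7
eef_pos: [519.1, 0.0, 207.4]
orientation: [2.455, 1.951, 0.007]
contact_force: [0.5, 0.2, -0.6]
finger_gap: 0.2
grip_force: 0.0
```

Emit:
send_rows(
  rows=[
    [0,30,0,0,0,0],
    [0,40,0,0,0,0],
    [0,40,0,0,0,0],
    [0,40,0,0,0,0],
    [0,30,0,0,0,0],
    [0,20,0,0,0,0],
    [0,0,0,0,0,0],
    [0,0,0,0,0,0],
  ],
)

```text
time: 20.7
eef_pos: [517.2, 199.5, 203.3]
orientation: [2.46, 1.954, -0.001]
contact_force: [0.5, 0.2, 0.5]
finger_gap: 0.6
grip_force: 0.0
```

Run:
```python
from h import *
b=capture("side")[125:250,175:305,::-1];b=cv2.resize(b,None,fx=3,fy=3,interpolation=3)
a=capture("top")[135:240,190:320,::-1];a=cv2.resize(a,None,fx=3,fy=3,interpolation=3)
cv2.imwrite("pics/c6.png",np.hstack([a,b[:315]]));print(get_obs()['contact_force'])
```

```text
[ 0.49649086  0.20842153 -0.04773907]
```

View pics/c6.png

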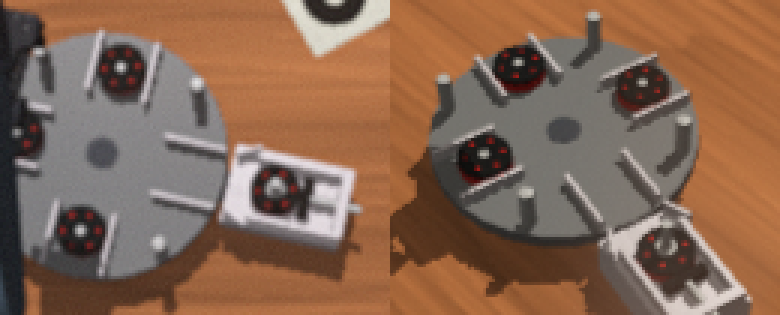

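The spindle pad lies flat in the chute against the plunger at (275,190). The bare pads are still in their slots and the arm is clear of everything.

```bash
python3 -c "
from station import *
print(sign_off())"
```

```text
the job is handed in; nothing more can be done
None
```

The spindle pad was pressed against the sprung stop with about 10 N (held about 0.6 s) and left lying there, the bare pads are still in their slots, and the job is handed in; no verdict came back.

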